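# Set and clamp the fence of the nest-box drilling jig

### The arm

A 6-joint arm with a two-finger parallel gripper is mounted at the origin on the work surface. World frame = base frame: x ahead of the robot, y to its left, z up, the work surface at z = 0. Lengths are in m, angles in rad, forces in N, time in s.
With the tool pointing down it reaches from about 0.25 to 0.775 m from the base axis. Payload 4 kg.
Tool frame: the origin (TCP) lies at the centre of the arm's flange, where the gripper is bolted on; the fingertips stand 199 mm ahead of it and the grasp point (between the pads) lies 180 mm ahead of it; z points along the fingers, y is the line along which they close (so a half turn about z gives the same grasp; the last joint's range is limited). The gripper opens to 94 mm and grips with 3 to 60 N. Pads are 16 mm wide; open, the fingers measure 119 mm over their backs; the gripper's body (75 mm by 177 mm) begins 78 mm behind the grasp point.
Start: joints at [1.055, 0.087, 1.371, -0, 1.684, -0.103], TCP at [0.221, 0.504, 0.405] pointing down, gripper open.
Joint ranges: [-3.1, 3.1], [-0.76, 2.03], [0.27, 2.55], [-1.08, 4.22], [0.17, 2.65], [-2.57, 2.57]. Speed limits (rad/s): [2.79, 2.79, 3.14, 3.14, 3.14, 3.14].

### API

Orientations are given as [roll, pitch, yaw] about the fixed x, y, z axes, in that order (R = Rz(yaw) Ry(pitch) Rx(roll)).
In Python, from bench import robot, eyes, models gives the robot as it stands.
- The arm moves only by the tool step_arm, never from a script. Its argument "commands" is a list that holds one entry, the list of rows, each a list of 7 numbers: the shift along the tool's x, y, z in mm, then the turn, a rotation vector about the tool's x, y, z in rad, then the finger opening in mm, from 0 to 94. In form: [[[tx, ty, tz, wx, wy, wz, gripper], ...]]. A call has 1 to 20 rows; each row shifts and turns the commanded pose from where the row before left it, along the tool's axes as they then stand; what a row does not reach is not made up. A row lasts 1/8 s, in which the tool goes at most 62.5 mm and 10.7 degrees, less where a joint would pass 70% of its speed; a pose out of reach is approached as far as the arm can. A call is refused whole if a number of a shift passes 62.5 or a number of a turn 0.188, either way. A call with a gripper value outside its range is refused whole. The fingers move at their own pace and stop on an object; the grip force is fixed at half the most. Time passes only in rows, so rows that do not move let the fingers close. It gives the time, the measured TCP pose, the force, the opening and the grip force at its end, in the units of the state.
- robot.get_obs(): the state, without advancing time (a new reading comes with each control period).
- eyes.snapshot(name): name is "side" or "top"; returns a dict with "color" (400x640x3 uint8, red, green, blue), "camera_matrix" (3x3 intrinsics, pixels), "eye" and "rotation" of the camera in the world. Camera axes: x right, y up, looking along -z (the intrinsics and any distortion apply to the point x, -y, -z); pixel columns grow to the right and rows downward; lengths in m; the calibration is good to about 2 mm. A picture is of the moment at which its call begins. There is no depth.
- robot.close_job(): hands the job in; it is judged then, once.
Trained networks look in a picture, given as the dict that the camera call returned (one of the last four; its "shot" number tells which), for a name from the list of things; names that differ only in an ending like _2 or _b are one class to them, and where a whole thing is asked for, a point or a joint stands for the part that bears it (a point fixed in the world has none). Each returns a list of dicts, best first, with "confidence" (0 to 1); they miss things now and then, are a little off and sometimes report something else, mostly with a low value. They report only what shows in the picture. A call takes as long as a camera call.
- models.masks_of(picture, query): "mask" (400x640 bool, what is visible of it) and "xy" ([column, row] in pixels, amid what is visible of it).
- models.tip_of(picture, query): "xy" ([column, row] in pixels: a listed point, or the origin of a listed thing).
The state is a dict: "time": time; "joint_positions": joint angles; "qvel": joint speeds; "joint_torque": joint torques, N m; "tool_pos": TCP position; "ee_rot": TCP orientation; "wrist_force": force on the tool from outside, world axes, zero at the start; "wrist_torque": the same for the moment, N m; "width": finger opening in m; "finger_force": force on a finger pad.
Only numpy, scipy, OpenCV 4.12 (cv2) and the standard library are available. Lean on these libraries where they do the work, as an engineer would, in place of code of your own. Each camera call takes 0.05 s, during which the arm holds its last target. There are 200 camera calls.

### The job

Set up the drilling jig for the next batch of nest-box boards: slide the slotted fence until the foot of its wooden face lies on the pencil line at both of its ends, then tighten both black clamping levers clockwise until they are firm. Do not force the levers, or the threads in the plywood will strip, and leave the other things on the table where they are.

Things in the scene. Friction and masses are not known exactly. Their poses are not given: they have to be found in the camera images.
- jig: The drilling jig, fixed to the table: plywood 290 (x) by 330 (y) mm, its top 18 mm above the table, with two upright 8 mm bolts at (0, +90) and (0, -90) mm, a pine back stop along its far edge (near face at x = +152 mm, top 58 mm above the table) and a small end block at its far left corner. Origin: on the table, midway between the bolts; x away from the robot to the back stop.
- fence_grip (a point): The loose fence, 0.65 kg: aluminium angle 250 mm long with a pine facing. Its upright wall is 18 mm thick, 50 mm high over the plywood; pinch it from above. Point: middle of the wall, 43 mm above the table; x across the wall, away from the robot, to the pine face 9 mm off; y along the fence. Its flat foot, 6 mm thick, reaches 105 mm from the wall towards the robot, over the bolts.
- fence_left (a point): Left (+y) end of the lower edge of the fence's pine face, on the plywood, 125 mm from mid-length: this edge belongs on the line. The foot's two slots (10 x 74 mm) over the bolts let the fence slide some 30 mm either way along the jig's x and turn a few degrees; it starts up to 0.06 rad skew. Only its weight holds it while the levers are slack.
- fence_right (a point): Right (-y) end of the lower edge of the fence's pine face, on the plywood, 125 mm from mid-length: it belongs on the line too.
- pencil_line: A black carpenter's pencil line, 2.4 mm wide, right across the plywood along the jig's y, showing past both ends of the fence, 8 to 46 mm beyond the middle of the pine face at the start. Origin: its middle, on the plywood, on the jig's x axis (midway between the bolts); x points across it, away from the robot, y along it.
- lever_left_axis (a point): Left (+y) clamping lever: black hub 23 mm across on the fixed upright bolt, one handle reaching sideways. Point on the turning axis, 60 mm above the table; x points from the handle's end to the bolt. Turns about the vertical, clockwise from above to tighten. Starts slack, handle towards the robot (jig's -x) give or take 1 rad; gets tight after 0.4 to 1.3 rad, not told by its angle: feel it.
- lever_left_end (a point): Near the handle's end, left lever: 60 mm from the axis, 60 mm above the table. Round bar 12 mm thick, middle 62 mm up here (fence's foot below: 24 mm), overall reach 72 mm. Pushed sideways here it turns slack at a steady 4 N; then, within 10 mm of travel, resistance climbs steeply: at 8 to 10 N it is properly tight and stays so when let go; above 13 N the thread strips.
- clamp_left: Fixed round steel bolt, 8 mm thick, through the left slot of the fence, carrying a loose washer (24 mm across, 3 mm thick) and the left lever; origin: foot of the bolt, on the plywood. Slack, the washer hangs 1 to 5 mm above the fence's foot; the lever presses it down on the foot.
- lever_right_axis (a point): Right (-y) clamping lever: black hub 23 mm across on the fixed upright bolt, one handle reaching sideways. Point on the turning axis, 60 mm above the table; x points from the handle's end to the bolt. Turns about the vertical, clockwise from above to tighten. Starts slack, handle towards the robot (jig's -x) give or take 1 rad; gets tight after 0.4 to 1.3 rad, not told by its angle: feel it.
- lever_right_end (a point): Near the handle's end, right lever: 60 mm from the axis, 60 mm above the table. Round bar 12 mm thick, middle 62 mm up here (fence's foot below: 24 mm), overall reach 72 mm. Pushed sideways here it turns slack at a steady 4 N; then, within 10 mm of travel, resistance climbs steeply: at 8 to 10 N it is properly tight and stays so when let go; above 13 N the thread strips.
- clamp_right: Fixed round steel bolt, 8 mm thick, through the right slot of the fence, carrying a loose washer (24 mm across, 3 mm thick) and the right lever; origin: foot of the bolt, on the plywood. Slack, the washer hangs 1 to 5 mm above the fence's foot; the lever presses it down on the foot.
- nest_box_center (a point): Bystander: a half-built pine nest box, 240 x 160 x 150 mm, lying on the table to the left. Its centre, 75 mm up.
- board_stack_center (a point): Bystander: a stack of three pine boards, 180 x 120 x 54 mm, to the right. Its middle, 27 mm up.
- screwdriver_grip (a point): Bystander: a screwdriver, 210 mm long, lying to the right. Middle of its handle.
- screw_tin_center (a point): Bystander: a round metal tin of screws, 64 mm across, 75 mm high, to the left. Its centre.

How it is judged:
On the way, in this order (a step that is already met when the one before it is completed fails the run):
1. the foot of the fence's face is on the pencil line at both ends (within 2 mm) (x of fence_left in the frame of pencil_line between -0.002 and 0.002 m and x of fence_right in the frame of pencil_line between -0.002 and 0.002 m), for 0.2 s.
2. both levers clamp the fence (contact force between each of clamp_left, clamp_right and fence above 30 N), for 0.2 s.
At the end, for the whole second after the job is handed in: The foot of the fence's pine face is within 2 mm of the pencil line at both ends, the fence lies flat and at rest, and both clamps press on it with more than 30 N (levers pushed to about 6.5 N or more at the handle's end) (all of step 1 and all of step 2 and angle between fence_grip's own z axis and vertical below 0.02 rad and linear speed of fence below 0.005 m/s); the robot touches nothing.
It fails at once if the left lever is over-tightened (its washer presses on the fence with more than 150 N: above about 14 N at the handle's end) (contact force between clamp_left and fence above 150 N).
It fails at once if the right lever is over-tightened (its washer presses on the fence with more than 150 N: above about 14 N at the handle's end) (contact force between clamp_right and fence above 150 N).
It fails at once if a bystander is moved by more than 15 mm (distance of any of nest_box_center, board_stack_center, screwdriver_grip, screw_tin_center from where it was at the start of the episode above 0.015 m).
It also fails if it takes over 67 s, if anything falls off the work surface, if the arm or the gripper's body presses on something with over 40 N, if the wrist force passes 120 N, or if a joint passes its speed limit or range.

## Working session

There is one attempt and no reset: what is moved stays moved. The work goes in short steps, Python scripts to look and compute and a tool call to move; the robot and the scene stay as the last step left them, time stands still between calls to the robot, and variables do not carry over. Pictures are saved under pics/ and viewed, at most 10 in all, crops included, and the job is handed in when it is done.

Besides the shell and the picture viewer there is one more tool, called after ">>>" in YAML: its name, and indented under it one key for each argument. step_arm: Moves the arm, as the interface text tells. Its arguments: {"type":"object","properties":{"commands":{"type":"array"}},"required":["commands"]}

```bash
mkdir -p pics; cat > h.py <<'E'
import numpy as np, cv2
from bench import robot, eyes, models
def ray(p,uv):
    K=np.array(p["camera_matrix"]);R=np.array(p["rotation"])
    d=np.linalg.inv(K)@np.array([uv[0],uv[1],1.0]); d=R@np.array([d[0],-d[1],-d[2]])
    return np.array(p["eye"]),d
def at(p,uv,z):
    e,d=ray(p,uv); return e+d*(z-e[2])/d[2]
def proj(p,P):
    K=np.array(p["camera_matrix"]);R=np.array(p["rotation"])
    c=R.T@(np.array(P)-np.array(p["eye"])); q=K@np.array([c[0],-c[1],-c[2]]); return q[:2]/q[2]
Z={"jig":0,"fence_grip":.043,"fence_left":.018,"fence_right":.018,"pencil_line":.018,"lever_left_axis":.06,"lever_left_end":.06,"lever_right_axis":.06,"lever_right_end":.06,"clamp_left":.018,"clamp_right":.018,"nest_box_center":.075,"board_stack_center":.027,"screw_tin_center":.0375,"screwdriver_grip":.015}
def look(p,names=Z):
    for n in names:
        r=models.tip_of(p,n)
        for x in r[:2]: print(n,round(x["confidence"],2),np.round(x["xy"],1),np.round(at(p,x["xy"],Z[n])*1000,1)[:2])
E
python3 - <<'E'
from h import *
print(robot.get_obs())
for c in("top","side"):
    p=eyes.snapshot(c);print(c,p["eye"],p.get("distortion"),[k for k in p]);cv2.imwrite(f"pics/{c}0.png",p["color"][:,:,::-1]);look(p)
E
```

```text
{'time': 0.0, 'joint_positions': array([ 1.05489412e+00,  8.79194123e-02,  1.37221202e+00, -2.52854813e-05,
        1.68362081e+00, -1.03120218e-01]), 'qvel': array([-2.19296015e-03, -1.03674116e-03,  2.94404604e-04,  6.24329044e-04,
       -8.63949183e-05,  7.45138195e-04]), 'joint_torque': array([ 7.98518213e-04, -3.40178132e+01, -3.02431798e+01,  7.19336816e-02,
        3.29014950e-02, -1.55703688e-04]), 'tool_pos': array([0.22059703, 0.50369368, 0.40354461]), 'ee_rot': array([-3.13944195e+00, -1.97305377e-04,  2.72880763e+00]), 'wrist_force': array([-0.63137321,  0.85686566,  0.45181901]), 'wrist_torque': array([-0.02362091,  0.01859969,  0.03793693]), 'finger_force': 0.0, 'width': 0.09419351729612287}
top [0.26314252 0.03398572 1.78287899] None ['color', 'camera_matrix', 'eye', 'rotation', 'shot']Traceback (most recent call last):
  File "<stdin>", line 4, in <module>
  File "h.py", line 16, in look
    for x in r[:2]: print(n,round(x["confidence"],2),np.round(x["xy"],1),np.round(at(p,x["xy"],Z[n])*1000,1)[:2])
                                                                                  ~~^^^^^^^^^^^^^^^^
  File "h.py", line 8, in at
    e,d=ray(p,uv); return e+d*(z-e[2])/d[2]
                                       ~^^^
IndexError: invalid index to scalar variable.
```

View pics/top0.png

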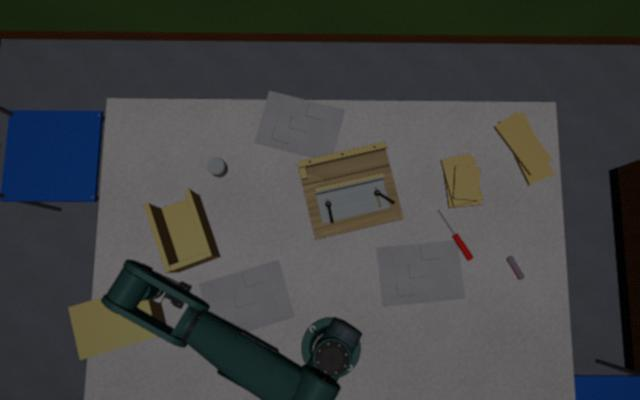

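The top view shows the jig around pixel (350,190), turned about 10°, with both lever handles pointing towards the robot. The camera rotation isn't a matrix, so I'll treat it as roll, pitch, yaw.

```bash
sed -i 's/R=np.array(p\["rotation"\])/R=rot(p["rotation"])/' h.py; cat >> h.py <<'E'
from scipy.spatial.transform import Rotation as Ro
def rot(r):
    r=np.array(r); return r if r.shape==(3,3) else Ro.from_euler("xyz",r).as_matrix()
E
python3 - <<'E'
from h import *
for c in("top","side"):
    p=eyes.snapshot(c);print(c,p["eye"],p["rotation"],p["camera_matrix"]);cv2.imwrite(f"pics/{c}0.png",p["color"][:,:,::-1]);look(p)
E
```

```text
top [0.26314252 0.03398572 1.78287899] [ 0.14887846 -0.00724202 -1.56412017] [[492.042131     0.         325.6221637 ]
 [  0.         492.042131   196.64249714]
 [  0.           0.           1.        ]]
fence_grip 0.64 [350.  186.3] [562.4 -64.1]
fence_grip 0.35 [328.8 203. ] [501.3  11.6]
fence_left 0.73 [181.9 230.3] [402.  537.1]
fence_left 0.67 [312. 189.] [555.6  72.7]
fence_right 0.68 [380.2 175.6] [ 607.2 -175.9]
pencil_line 0.49 [340.5 174.9] [608.7 -30.8]
pencil_line 0.48 [329.4 203. ] [504.8   9.1]
lever_left_axis 0.61 [326.2 203.7] [496.4  21. ]
lever_left_end 0.62 [331.8 219.2] [441.6   1. ]
lever_right_axis 0.59 [376.5 192.4] [ 538.3 -157.2]
lever_right_end 0.75 [350.8 183.9] [568.2 -66. ]
lever_right_end 0.51 [391.  199.5] [ 513.2 -208.3]
clamp_left 0.43 [327.1 205.6] [495.2  17.4]
clamp_right 0.64 [378.  192.7] [ 543.9 -167.3]
nest_box_center 0.63 [180.5 232.8] [388.8 525.2]
board_stack_center 0.84 [462.6 183.8] [ 577.6 -473.9]
screw_tin_center 0.59 [215.  165.5] [635.8 423.8]
screwdriver_grip 0.56 [463.5 243. ] [ 364.  -473.1]
side [-0.00151165 -0.71727142  0.9593727
[... 213 characters left out ...]
 [341.8 234. ] [512.6 -68.1]
fence_grip 0.74 [360.  213.9] [575.9 -66.6]
fence_left 0.75 [325.2 198.6] [545.   60.1]
fence_right 0.68 [394.7 240.5] [ 607.9 -181.8]
lever_left_axis 0.72 [321.2 206. ] [494.5   7.6]
lever_left_end 0.45 [302.7 214.5] [434.    9.7]
lever_right_axis 0.66 [369.9 235.8] [ 537.6 -156.1]
lever_right_end 0.55 [372.6 255.7] [ 501.5 -211.5]
clamp_left 0.46 [347.2 233. ] [517.4 -85.9]
clamp_right 0.74 [370. 246.] [ 540.2 -158.2]
clamp_right 0.62 [370.3 237.5] [ 559.8 -135.3]
nest_box_center 0.81 [208.  124.3] [391.5 529.1]
screw_tin_center 0.65 [285.8 126.1] [626.8 417.9]
screwdriver_grip 0.73 [393.2 378.6] [ 353.2 -467.9]
screwdriver_grip 0.27 [304.3 216.9] [454.4  35.5]
```

View pics/side0.png

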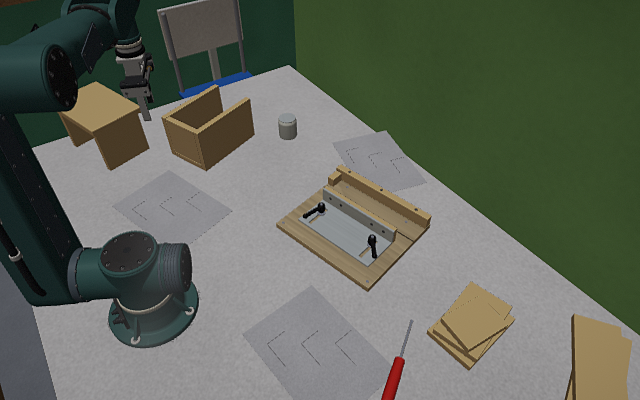

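The side view shows the jig at (355,225), with the levers at (318,208) and (372,240). I'll enlarge both views to find the pencil line.

```bash
python3 - <<'E'
from h import *
a=cv2.imread("pics/top0.png")[135:245,290:410];a=cv2.resize(a,None,fx=5,fy=5,interpolation=cv2.INTER_CUBIC)
a=cv2.convertScaleAbs(a,alpha=1.6)
cv2.imwrite("pics/topc.png",a)
b=cv2.imread("pics/side0.png")[160:295,270:440];b=cv2.resize(b,None,fx=4.4,fy=4.4,interpolation=cv2.INTER_CUBIC);cv2.imwrite("pics/sidec.png",cv2.convertScaleAbs(b,alpha=1.3))
E
```

```text
(no output)
```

View pics/topc.png

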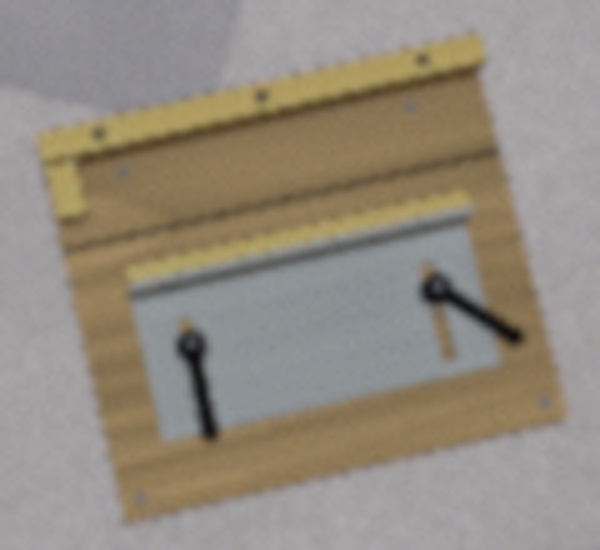

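View pics/sidec.png

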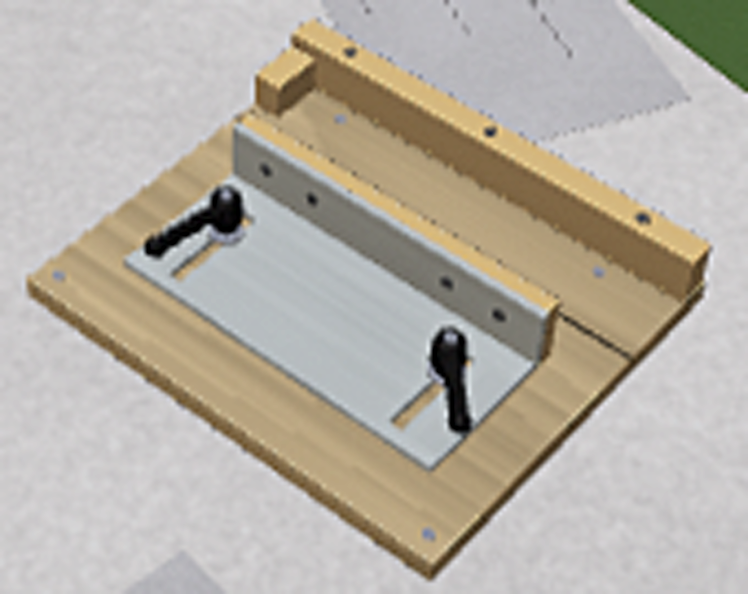

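The top crop shows the pencil line running from (70,246) to (497,152). The far top edge of the pine runs from (127,268) to (468,193). The hubs are at (191,342) and (437,287), and the handle ends at (210,433) and (518,338). Next I'll fit these to sub-pixel accuracy.

```bash
cat >> h.py <<'E'
def px(c): return (np.array(c,float)+.5)/5-.5+np.array([290,135])
def prof(g,a,b,t,half=5,n=81):
    # sample gray perpendicular (image vertical) around point on segment a-b
    q=a+(b-a)*t; ys=np.linspace(-half,half,n)
    m=cv2.remap(g,np.full((n,1),q[0],np.float32),(q[1]+ys).astype(np.float32)[:,None],cv2.INTER_CUBIC)[:,0]
    return q,ys,m
def line_pts(g,a,b,ts,half=2.2):
    out=[]
    for t in ts:
        q,ys,m=prof(g,a,b,t,half); w=np.clip(np.median(m)-m-4,0,None)
        if w.sum()>0: out.append([q[0],q[1]+(w*ys).sum()/w.sum()])
    return np.array(out)
def edge_pts(g,a,b,ts,half=2.5):
    out=[]
    for t in ts:
        q,ys,m=prof(g,a,b,t,half); d=np.clip(np.gradient(m),0,None); k=d.argmax(); s=slice(max(0,k-10),k+11)
        out.append([q[0],q[1]+(d[s]*ys[s]).sum()/d[s].sum()])
    return np.array(out)
def fitw(p,pts,z):
    W=np.array([at(p,u,z)[:2] for u in pts])
    k=np.polyfit(W[:,1],W[:,0],1)
    for _ in range(3):
        r=W[:,0]-np.polyval(k,W[:,1]); k2=abs(r)<=max(2*np.median(abs(r)),3e-4); k=np.polyfit(W[k2,1],W[k2,0],1)
    r=(W[:,0]-np.polyval(k,W[:,1]))[k2]
    return k,r.std()
E
python3 - <<'E'
from h import *
ks=[];fs=[]
for i in range(3):
    p=eyes.snapshot("top"); g=p["color"].astype(np.float32).sum(2)/3
    L=line_pts(g,px([70,246]),px([497,152]),np.linspace(.05,.95,60))
    F=edge_pts(g,px([127,268]),px([468,193]),np.linspace(.04,.96,60))
    k,s=fitw(p,L,.018);f,s2=fitw(p,F,.068);ks.append(k);fs.append(f);print(k,s,f,s2)
k=np.mean(ks,0);f=np.mean(fs,0)
th=np.arctan(-k[0]);tf=np.arctan(-f[0]);print("line yaw",th,"fence yaw",tf,"skew",tf-th)
ex=np.array([np.cos(th),np.sin(th)])
for n,c in(("L",[127,268]),("R",[468,193])):
    w=at(p,px(c),.068)[:2]; w[0]=np.polyval(f,w[1]); print(n,w, "dist to line",(np.polyval(k,w[1])-w[0])*np.cos(th))
for n,c,z in(("axL",[191,342],.08),("axR",[437,287],.08),("endL",[210,433],.066),("endR",[518,338],.066),
 ("plyNL",[122,521],.018),("plyNR",[567,420],.018)):
    w=at(p,px(c),z)[:2];print(n,w)
E
```

```text
[-0.24110934  0.59770173] 0.0002123384035895381 [-0.24133781  0.56513657] 0.000882003892920407
[-0.24222137  0.59777591] 0.00025014409646457574 [-0.2414069   0.56535717] 0.0008021526668967189
[-0.24131951  0.59775646] 0.00028548203660020934 [-0.23753647  0.56532036] 0.0008777778927252343
line yaw 0.23701011578120437 fence yaw 0.23563360237409678 skew -0.0013765134071075935
L [0.5506229  0.06101142] dist to line 0.0314791488569906
R [ 0.60865923 -0.18071218] dist to line 0.03182134045320559
axL [0.49624218 0.01560166]
axR [ 0.53650083 -0.15672769]
endL [0.43392773 0.00175333]
endR [ 0.50277342 -0.21513882]
plyNL [0.37498998 0.06356502]
plyNR [ 0.45002013 -0.25666944]
```

>>> step_arm:
  commands:
    - [[0,0,0,0,0,0.1842,50],[0,0,0,0,0,0.1842,50],[0,0,0,0,0,0.1842,50],[0,0,0,0,0,0.1842,50],[0,0,0,0,0,0.1842,50],[-52.7,17.3,0,0,0,0,50],[-52.7,17.3,0,0,0,0,50],[-52.7,17.3,0,0,0,0,50],[-52.7,17.3,0,0,0,0,50],[-52.7,17.3,0,0,0,0,50],[-52.7,17.3,0,0,0,0,50],[-52.7,17.3,0,0,0,0,50],[-52.7,17.3,0,0,0,0,50],[-52.7,17.3,0,0,0,0,50],[-52.7,17.3,0,0,0,0,50],[-52.7,17.3,0,0,0,0,50],[-52.7,17.3,0,0,0,0,50],[0,0,20,0,0,0,50],[0,0,20,0,0,0,50]]

```text
time: 4.28
tool_pos: [0.5714, -0.0633, 0.364]
ee_rot: [3.141, -0.0, 1.806]
wrist_force: [0.0, 0.6, 0.2]
width: 0.05
finger_force: 0.0
```

>>> step_arm:
  commands:
    - [[1,0,30,0,0,0,50],[0,0,30,0,0,0,50],[0,0,30,0,0,0,50],[0,0,20,0,0,0,50],[0,0,15,0,0,0,50],[0,0,8,0,0,0,50],[0,0,0,0,0,0,50],[0,0,0,0,0,0,50]]

```text
time: 5.28
tool_pos: [0.5711, -0.0613, 0.2327]
ee_rot: [3.14, 0.001, 1.808]
wrist_force: [-0.1, 0.3, 0.3]
width: 0.0501
finger_force: 0.0
```

>>> step_arm:
  commands:
    - [[0,0,0,0,0,0,30],[0,0,0,0,0,0,24],[0,0,0,0,0,0,20],[0,0,0,0,0,0,14],[0,0,0,0,0,0,14],[0,0,0,0,0,0,14]]

```text
time: 6.02
tool_pos: [0.5711, -0.0611, 0.2319]
ee_rot: [3.14, 0.0, 1.808]
wrist_force: [4.1, 1.5, -0.6]
width: 0.0178
finger_force: 30.0
```

>>> step_arm:
  commands:
    - [[0,4,0,0,0,0,14],[0,5,0,0,0,0,14],[0,5,0,0,0,0,14],[0,5,0,0,0,0,14],[0,5,0,0,0,0,14],[0,4,0,0,0,0,14],[0,2,0,0,0,0,14],[0,1.4,0,0,0,0,14],[0,0,0,0,0,0,14],[0,0,0,0,0,0,14]]

```text
time: 7.28
tool_pos: [0.5992, -0.0547, 0.232]
ee_rot: [-3.132, -0.0, 1.807]
wrist_force: [-8.4, -2.3, 7.1]
width: 0.018
finger_force: 30.0
```

```bash
python3 - <<'E'
from h import *
for c in("top","side"):
    p=eyes.snapshot(c)
    if c=="top": a=p["color"][135:245,290:410];s=5
    else: a=p["color"][160:295,270:440];s=4.4
    cv2.imwrite(f"pics/{c}1.png",cv2.convertScaleAbs(cv2.resize(a[:,:,::-1],None,fx=s,fy=s,interpolation=cv2.INTER_CUBIC),alpha=1.5))
E
```

```text
(no output)
```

View pics/side1.png

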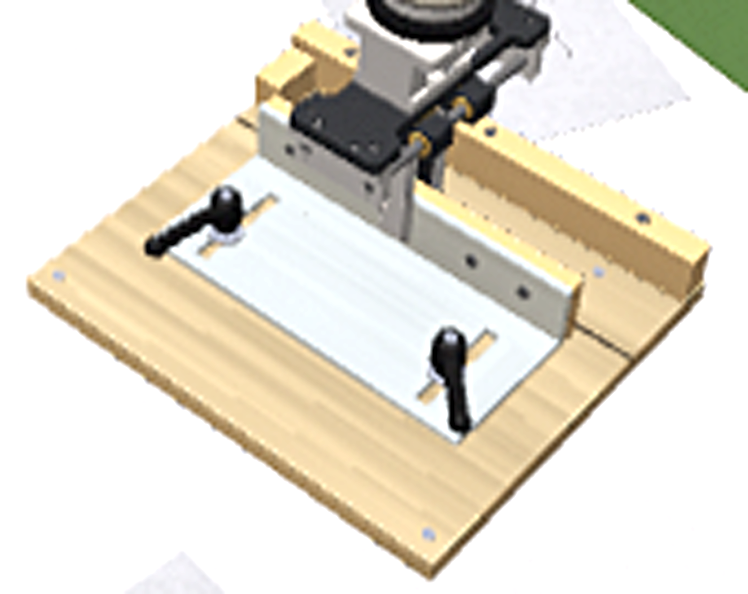

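The side view shows the fence gripped and moved close to the line. At the right end the line emerges at (580,328) and the foot corner is at about (563,345), so a few mm remain. I'll measure that from the top view.

```bash
cat >> h.py <<'E'
k0=np.array([-.24155,.59774])
def predict(p,d,ya):  # px of far top edge if face foot is d short of line, at world y ya
    th=np.arctan(-k0[0]); ex=np.array([np.cos(th),np.sin(th)])
    P=np.array([np.polyval(k0,ya),ya])-d*ex
    return proj(p,[P[0],P[1],.068])
def gaps(p):
    g=p["color"].astype(np.float32); g=g[:,:,0]-g[:,:,2]*0+g[:,:,1]  # r+g
    res=[]
    for lo,hi in((.020,.058),(-.172,-.130)):
        o=[]
        for ya in np.linspace(lo,hi,14):
            ds=np.arange(-.008,.014,.0002); q=np.array([predict(p,d,ya) for d in ds],np.float32)
            m=cv2.remap(g,q[:,0:1].copy(),q[:,1:2].copy(),cv2.INTER_CUBIC)[:,0]
            gr=np.clip(np.gradient(m),0,None); j=gr.argmax(); s=slice(max(0,j-10),j+11)
            o.append((gr[s]*ds[s]).sum()/gr[s].sum())
        res.append((round(1000*np.median(o),2),round(1000*np.std(o),2)))
    return res
E
python3 - <<'E'
from h import *
for i in range(3): print(gaps(eyes.snapshot("top")))
E
```

```text
[(np.float64(5.26), np.float64(1.1)), (np.float64(5.97), np.float64(4.16))]
[(np.float64(5.19), np.float64(1.38)), (np.float64(5.9), np.float64(4.19))]
[(np.float64(5.11), np.float64(0.99)), (np.float64(6.16), np.float64(4.17))]
```

View pics/top1.png

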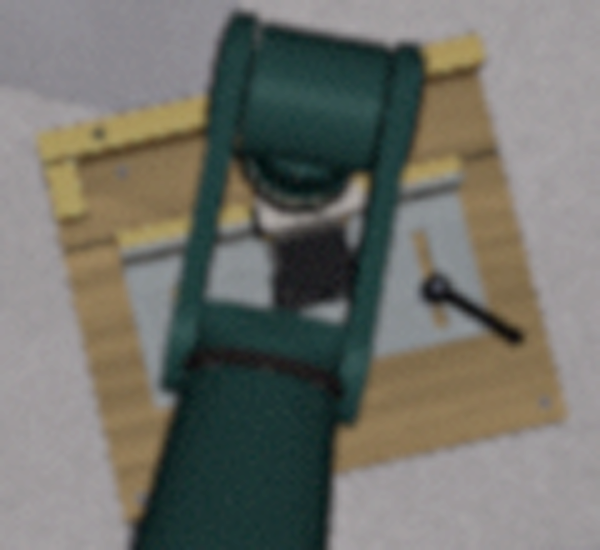

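The top view shows the fence visible on both sides of the arm. A few mm remain by the fit, because the joint compliance lagged under friction. I'll advance 4 mm, release and re-measure.

>>> step_arm:
  commands:
    - [[0,2,0,0,0,0,14],[0,2,0,0,0,0,14],[0,0,0,0,0,0,14],[0,0,0,0,0,0,14]]

```text
time: 8.02
tool_pos: [0.6031, -0.0537, 0.232]
ee_rot: [-3.133, -0.0, 1.807]
wrist_force: [-7.6, -1.3, 7.2]
width: 0.0178
finger_force: 30.0
```

```bash
python3 - <<'E'
from h import *
for i in range(2): print(gaps(eyes.snapshot("top")))
p=eyes.snapshot("side");cv2.imwrite("pics/side2raw.png",p["color"][:,:,::-1])
b=p["color"][180:260,310:430,::-1]; cv2.imwrite("pics/side2.png",cv2.resize(b,None,fx=6.5,fy=6.5,interpolation=cv2.INTER_CUBIC))
o=robot.get_obs();print(o["tool_pos"],o["ee_rot"],o["wrist_force"])
# predicted px in side for line & foot edge at right end
for y in(-.165,-.18,-.2): print(y,proj(p,[np.polyval(k0,y),y,.018]))
E
```

```text
[(np.float64(2.29), np.float64(1.01)), (np.float64(1.92), np.float64(3.35))]
[(np.float64(2.04), np.float64(0.99)), (np.float64(2.13), np.float64(3.48))]
[ 0.60309296 -0.05373447  0.2319659 ] [-3.13260053e+00  1.24152722e-05  1.80733696e+00] [-8.66781183 -1.46290746  7.30555992]
-0.165 [398.76814219 231.98090817]
-0.18 [403.37101182 234.78113996]
-0.2 [409.59180454 238.565662  ]
```

View pics/side2.png

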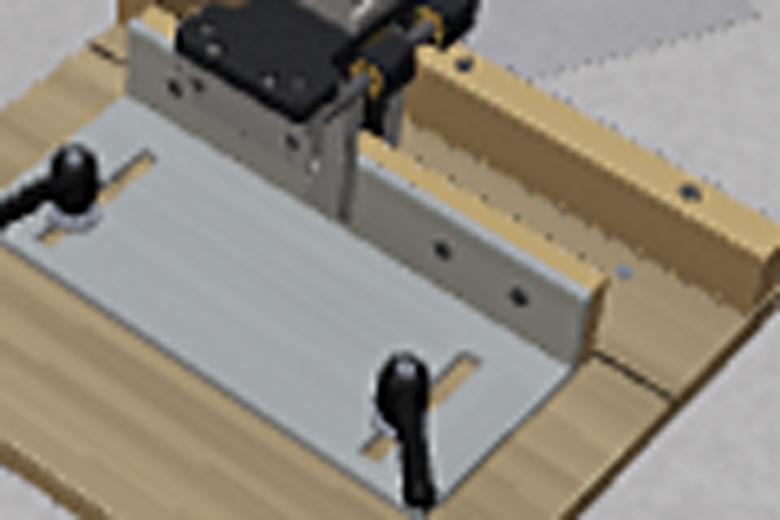

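Both views put the fence within about 2 mm of the line, but not precisely enough to trust. I'll relax the arm's tension, release, and back off for a clean measurement.

>>> step_arm:
  commands:
    - [[0,-1.3,0,0,0,0,14],[0,-1.2,0,0,0,0,14],[0,0,0,0,0,0,50],[0,0,0,0,0,0,50],[0,0,0,0,0,0,50],[0,0,-30,0,0,0,50],[0,0,-50,0,0,0,50],[60,-10,-40,0,0,0,50],[60,-10,0,0,0,0,50],[60,-10,0,0,0,0,50],[60,-10,0,0,0,0,50],[60,-10,0,0,0,0,50]]

```text
time: 9.68
tool_pos: [0.486, 0.2202, 0.3462]
ee_rot: [3.141, -0.0, 1.808]
wrist_force: [0.9, 0.0, 0.3]
width: 0.0501
finger_force: 0.0
```

```bash
cat >> h.py <<'E'
def study(p,tag):
    th=np.arctan(.24155); ex=np.array([np.cos(th),np.sin(th)]);ey=np.array([-ex[1],ex[0]])
    o=np.array([np.polyval(k0,-.06),-.06])     # on the line
    s=np.arange(-.018,.022,.00025); g=p["color"].astype(np.float32); r={}
    def strip(z,ylo,yhi):
        m=[]
        for y in np.linspace(ylo,yhi,25):
            q=np.array([proj(p,[*(o+ey*y+ex*a),z]) for a in s],np.float32)
            m.append(cv2.remap(g,q[:,:1].copy(),q[:,1:].copy(),cv2.INTER_CUBIC)[:,0].sum(1)/3)
        return np.array(m)
    def ctr(w): return round(1000*float((w*s).sum()/w.sum()),2)
    for n,(a,b) in{"lineL":(.138,.155),"lineR":(-.155,-.138)}.items():
        m=strip(.018,a,b).mean(0); w=np.clip(np.median(m)-m-5,0,None); w[abs(s)>.008]=0; r[n]=ctr(w) if w.sum() else None
    for n,(a,b) in{"L":(.06,.115),"R":(-.115,-.06)}.items():
        m=strip(.068,a,b).mean(0); d=np.clip(-np.gradient(m),0,None); d[abs(s)>.009]=0
        j=d.argmax(); w=np.where(abs(s-s[j])<.003,d,0); r["edge"+n]=ctr(w); r["prof"+n]=np.round(m[::8]).astype(int).tolist()
    print(tag,r); return r
E
python3 - <<'E'
from h import *
for c in("top","side"):
    for i in range(2): p=eyes.snapshot(c);r=study(p,c)
    a=p["color"][140:220,295:415] if c=="top" else p["color"][175:255,310:430]
    b=cv2.convertScaleAbs(cv2.resize(a[:,:,::-1],None,fx=6.5,fy=6.5,interpolation=cv2.INTER_CUBIC),alpha=1.7 if c=="top" else 1.1)
    # overlay: predicted far top edge and foot for zero gap
    off=np.array([295,140] if c=="top" else [310,175])
    th=np.arctan(.24155); ey=np.array([-np.sin(th),np.cos(th)]);o=np.array([np.polyval(k0,-.06),-.06])
    for z,col in((.068,(255,0,0)),(.018,(0,0,255))):
        q=[tuple(int(v) for v in (proj(p,[*(o+ey*y),z])-off+.5)*6.5-.5) for y in(-.16,.16)]
        cv2.line(b,q[0],q[1],col,1)
    cv2.imwrite(f"pics/{c}3.png",b)
m=np.vstack([cv2.imread("pics/top3.png")[:,:],]);
t=cv2.resize(cv2.imread("pics/top3.png"),(450,300));u=cv2.resize(cv2.imread("pics/side3.png"),(450,300))
cv2.imwrite("pics/both3.png",np.vstack([t,u]))
E
```

```text
top {'lineL': -0.11, 'lineR': 0.03, 'edgeL': -2.3, 'profL': [80, 87, 91, 93, 93, 92, 90, 85, 79, 73, 70, 70, 71, 72, 72, 72, 73, 73, 74, 74], 'edgeR': -2.2, 'profR': [80, 88, 91, 92, 91, 90, 88, 84, 79, 74, 73, 73, 74, 75, 75, 75, 75, 74, 74, 73]}
top {'lineL': 0.0, 'lineR': -0.17, 'edgeL': -2.27, 'profL': [80, 88, 91, 93, 93, 92, 89, 85, 79, 73, 70, 70, 71, 72, 72, 72, 72, 73, 73, 74], 'edgeR': -2.71, 'profR': [81, 88, 91, 92, 91, 90, 88, 84, 79, 74, 72, 73, 74, 75, 76, 75, 75, 74, 74, 73]}
side {'lineL': 0.31, 'lineR': -1.1, 'edgeL': -2.52, 'profL': [150, 153, 145, 139, 138, 139, 140, 135, 122, 112, 113, 117, 119, 121, 119, 115, 106, 92, 82, 77], 'edgeR': -3.0, 'profR': [155, 153, 143, 138, 138, 139, 139, 135, 123, 118, 119, 119, 120, 119, 119, 118, 109, 93, 80, 75]}
side {'lineL': 0.32, 'lineR': -1.1, 'edgeL': -2.51, 'profL': [150, 154, 145, 139, 138, 140, 140, 135, 122, 112, 113, 117, 120, 121, 119, 115, 106, 93, 82, 77], 'edgeR': -3.02, 'profR': [156, 153, 143, 138, 138, 139, 140, 135, 123, 118, 120, 119, 119, 119, 119, 118, 110, 93, 80, 75]}
```

View pics/both3.png

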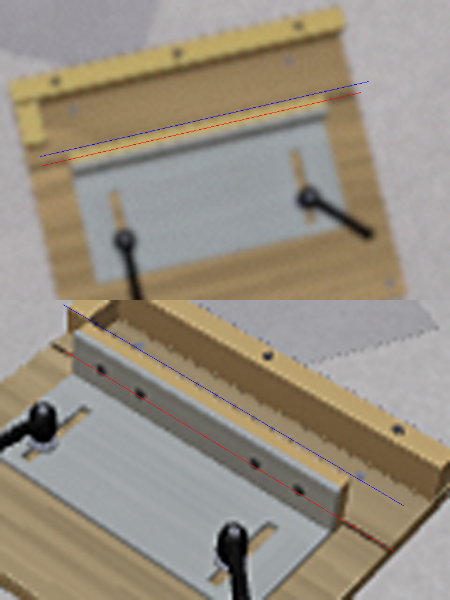

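Both cameras agree that about 2.4 mm is still missing at both ends (red is the line, blue the target for the top edge). I'll regrasp and nudge.

>>> step_arm:
  commands:
    - [[-59,9.2,0,0,0,0,50],[-59,9.2,0,0,0,0,50],[-59,9.2,0,0,0,0,50],[-59,9.2,0,0,0,0,50],[-60,9.0,0,0,0,0,50],[0,0,40,0,0,0,50],[0,0,40,0,0,0,50],[0,0,25,0,0,0,50],[0,0,9,0,0,0,50],[0,0,0,0,0,0,50],[0,0,0,0,0,0,50]]

```text
time: 11.25
tool_pos: [0.6016, -0.059, 0.2338]
ee_rot: [3.139, 0.001, 1.807]
wrist_force: [0.4, 0.9, 0.9]
width: 0.0497
finger_force: 0.0
```

>>> step_arm:
  commands:
    - [[0,0,0,0,0,0,28],[0,0,0,0,0,0,22],[0,0,0,0,0,0,18],[0,0,0,0,0,0,14],[0,0,0,0,0,0,14]]

```text
time: 11.88
tool_pos: [0.6013, -0.0583, 0.2323]
ee_rot: [3.14, 0.0, 1.808]
wrist_force: [2.4, 1.3, 0.3]
width: 0.0178
finger_force: 30.0
```

```bash
python3 - <<'E'
from h import *
study(eyes.snapshot("side"),"side");study(eyes.snapshot("top"),"top")
E
```

```text
side {'lineL': -0.65, 'lineR': -1.09, 'edgeL': -6.64, 'profL': [46, 49, 52, 57, 60, 59, 53, 50, 52, 54, 53, 52, 53, 53, 52, 51, 51, 53, 56, 58], 'edgeR': -3.56, 'profR': [176, 171, 161, 155, 156, 157, 158, 149, 136, 134, 137, 137, 137, 136, 136, 134, 125, 108, 93, 87]}
top {'lineL': -0.12, 'lineR': -0.0, 'edgeL': -2.98, 'profL': [67, 72, 75, 76, 76, 76, 74, 72, 68, 65, 64, 64, 66, 67, 67, 68, 69, 70, 71, 72], 'edgeR': -3.14, 'profR': [70, 74, 75, 73, 71, 68, 64, 60, 55, 52, 51, 51, 51, 51, 50, 49, 47, 46, 45, 44]}
```

>>> step_arm:
  commands:
    - [[0,2,0,0,0,0,14],[0,2,0,0,0,0,14],[0,1.5,0,0,0,0,14],[0,0,0,0,0,0,14],[0,0,0,0,0,0,14]]

```text
time: 12.6
tool_pos: [0.6045, -0.0578, 0.2323]
ee_rot: [-3.133, -0.0, 1.808]
wrist_force: [-9.5, -1.0, 8.3]
width: 0.0178
finger_force: 30.0
```

```bash
python3 - <<'E'
from h import *
study(eyes.snapshot("side"),"side");study(eyes.snapshot("top"),"top")
E
```

```text
side {'lineL': 0.18, 'lineR': -1.1, 'edgeL': -4.52, 'profL': [75, 51, 44, 47, 51, 57, 58, 54, 52, 50, 49, 52, 52, 51, 52, 52, 49, 47, 47, 50], 'edgeR': -2.19, 'profR': [165, 174, 165, 158, 156, 156, 157, 155, 143, 132, 134, 137, 137, 137, 136, 134, 126, 108, 93, 87]}
top {'lineL': -0.04, 'lineR': -0.07, 'edgeL': -1.07, 'profL': [60, 67, 71, 72, 73, 74, 74, 72, 69, 66, 63, 63, 63, 64, 65, 66, 67, 69, 70, 70], 'edgeR': -1.9, 'profR': [67, 73, 76, 76, 75, 73, 70, 68, 64, 59, 56, 54, 53, 52, 51, 50, 49, 49, 48, 47]}
```

>>> step_arm:
  commands:
    - [[0,1.4,0,0,0,0,14],[0,0,0,0,0,0,14],[0,-1.3,0,0,0,0,14],[0,-1.3,0,0,0,0,14],[0,0,0,0,0,0,50],[0,0,0,0,0,0,50],[0,0,0,0,0,0,50],[0,0,-40,0,0,0,50],[0,0,-40,0,0,0,40],[60,-20,-40,0,0,0,20],[60,-20,0,0,0,0,0],[60,-20,0,0,0,0,0],[60,-20,0,0,0,0,0]]

```text
time: 14.32
tool_pos: [0.4766, 0.1477, 0.3456]
ee_rot: [3.14, -0.0, 1.807]
wrist_force: [0.5, 0.9, -0.1]
width: 0.0036
finger_force: 0.0
```

```bash
python3 - <<'E'
from h import *
for i in range(2): study(eyes.snapshot("side"),"side");study(eyes.snapshot("top"),"top")
E
```

```text
side {'lineL': -0.8, 'lineR': -1.1, 'edgeL': -0.73, 'profL': [132, 153, 156, 147, 141, 140, 142, 142, 137, 122, 113, 117, 121, 123, 121, 117, 108, 95, 84, 79], 'edgeR': -1.25, 'profR': [137, 158, 156, 147, 141, 140, 142, 142, 135, 122, 118, 121, 122, 122, 122, 120, 112, 95, 81, 76]}
top {'lineL': -0.07, 'lineR': -0.09, 'edgeL': -0.3, 'profL': [68, 80, 88, 91, 93, 92, 91, 89, 85, 79, 73, 71, 71, 71, 71, 72, 72, 72, 73, 73], 'edgeR': -0.8, 'profR': [70, 80, 87, 91, 91, 90, 89, 87, 83, 78, 74, 73, 74, 74, 75, 75, 75, 74, 73, 73]}
side {'lineL': -0.8, 'lineR': -1.09, 'edgeL': -0.71, 'profL': [132, 153, 156, 147, 141, 140, 142, 142, 136, 122, 113, 116, 121, 123, 122, 117, 108, 94, 84, 79], 'edgeR': -1.26, 'profR': [137, 157, 156, 147, 141, 140, 141, 142, 135, 122, 118, 121, 122, 122, 121, 120, 111, 95, 81, 76]}
top {'lineL': 0.15, 'lineR': 0.01, 'edgeL': -0.73, 'profL': [68, 80, 88, 91, 92, 92, 91, 89, 84, 78, 73, 71, 70, 71, 71, 71, 72, 73, 73, 73], 'edgeR': -0.84, 'profR': [70, 81, 87, 90, 91, 90, 89, 87, 83, 78, 74, 73, 73, 74, 75, 75, 74, 74, 73, 73]}
```

The fence is within about 0.8 mm of the line at both ends. Next is the left lever, which I'll push with closed fingers from its -y side.

>>> step_arm:
  commands:
    - [[-53,-23.5,0,0,0,0,0],[-53,-23.5,0,0,0,0,0],[-52,-23.5,0,0,0,0,0],[0,0,30,0,0,0,0],[0,0,30,0,0,0,0],[0,0,25,0,0,0,0],[0,0,13,0,0,0,0],[0,0,0,0,0,0,0],[0,0,0,0,0,0,0]]

```text
time: 15.65
tool_pos: [0.447, -0.0242, 0.2485]
ee_rot: [3.14, 0.001, 1.807]
wrist_force: [0.6, 0.6, 0.4]
width: 0.0007
finger_force: 0.0
```

>>> step_arm:
  commands:
    - [[3,0,0,0,0,0,0],[3,0,0,0,0,0,0],[3,0,0,0,0,0,0],[2,0,0,0,0,0,0],[0,0,0,0,0,0,0]]

```text
time: 16.27
tool_pos: [0.444, -0.0135, 0.2479]
ee_rot: [3.141, 0.002, 1.808]
wrist_force: [0.7, -3.7, 0.5]
width: 0.0005
finger_force: 2.2
```

>>> step_arm:
  commands:
    - [[2,0,0,0,0,0,0],[2,0,0,0,0,0,0],[0,0,0,0,0,0,0]]

```text
time: 16.65
tool_pos: [0.4431, -0.0097, 0.2478]
ee_rot: [3.141, 0.002, 1.807]
wrist_force: [0.9, -5.8, 1.1]
width: 0.0003
finger_force: 2.6
```

>>> step_arm:
  commands:
    - [[2.4,-0.5,0,0,0,0.04,0],[2.4,-0.5,0,0,0,0.04,0],[2.4,-0.5,0,0,0,0.04,0],[0,0,0,0,0,0,0]]

```text
time: 17.15
tool_pos: [0.4404, -0.0029, 0.2478]
ee_rot: [3.14, 0.002, 1.687]
wrist_force: [2.1, -5.3, 0.1]
width: 0.0008
finger_force: 2.5
```

>>> step_arm:
  commands:
    - [[2.4,-0.5,0,0,0,0.04,0],[2.4,-0.5,0,0,0,0.04,0],[2.4,-0.5,0,0,0,0.04,0],[0,0,0,0,0,0,0]]

```text
time: 17.65
tool_pos: [0.4386, 0.0041, 0.2479]
ee_rot: [3.138, 0.002, 1.567]
wrist_force: [4.1, -4.8, -0.4]
width: 0.0006
finger_force: 2.4
```

>>> step_arm:
  commands:
    - [[2.4,0.2,0,0,0,0.04,0],[2.4,0.2,0,0,0,0.04,0],[2.4,-0.2,0,0,0,0.04,0],[0,0,0,0,0,0,0]]

```text
time: 18.15
tool_pos: [0.4386, 0.0114, 0.2477]
ee_rot: [3.141, 0.001, 1.447]
wrist_force: [1.5, -5.6, 2.1]
width: 0.0001
finger_force: 2.4
```

>>> step_arm:
  commands:
    - [[2.4,-0.2,0,0,0,0.04,0],[2.4,-0.2,0,0,0,0.04,0],[0,0,0,0,0,0,0]]

```text
time: 18.52
tool_pos: [0.4388, 0.0162, 0.2477]
ee_rot: [3.141, 0.001, 1.367]
wrist_force: [0.9, -4.6, 1.8]
width: 0.0005
finger_force: 2.4
```

>>> step_arm:
  commands:
    - [[2.4,-0.3,0,0,0,0.04,0],[2.4,-0.3,0,0,0,0.04,0],[0,0,0,0,0,0,0]]

```text
time: 18.9
tool_pos: [0.4391, 0.0205, 0.2477]
ee_rot: [3.141, 0.004, 1.287]
wrist_force: [-1.3, -7.5, 3.0]
width: 0.0007
finger_force: 3.6
```

>>> step_arm:
  commands:
    - [[2.4,-0.3,0,0,0,0.04,0],[2.4,-0.3,0,0,0,0.04,0],[0,0,0,0,0,0,0]]

```text
time: 19.27
tool_pos: [0.4397, 0.0247, 0.2477]
ee_rot: [-3.142, 0.006, 1.207]
wrist_force: [-2.2, -9.8, 3.6]
width: 0.0006
finger_force: 5.0
```

>>> step_arm:
  commands:
    - [[2.4,-0.3,0,0,0,0.04,0],[0,0,0,0,0,0,0]]

```text
time: 19.52
tool_pos: [0.4401, 0.0268, 0.2476]
ee_rot: [-3.141, 0.007, 1.167]
wrist_force: [-3.1, -10.9, 3.9]
width: 0.0006
finger_force: 5.7
```

The left lever is firm at about 10 to 11 N. I'll back off and move over to the right lever.

>>> step_arm:
  commands:
    - [[-8,0,0,0,0,0,0],[-8,0,0,0,0,0,0],[0,0,-35,0,0,0,0],[0,0,-35,0,0,-0.176,0],[0,0,0,0,0,-0.176,0],[0,0,0,0,0,-0.176,0],[0,0,0,0,0,-0.176,0],[0,0,0,0,0,-0.176,0],[0,0,0,0,0,-0.176,0],[0,0,0,0,0,-0.176,0],[0,0,0,0,0,-0.176,0],[-41.3,-29.7,0,0,0,0,0],[-41.3,-29.7,0,0,0,0,0],[-41.3,-29.7,0,0,0,0,0],[-41.3,-29.7,0,0,0,0,0],[-41.3,-29.7,0,0,0,0,0],[0,0,0,0,0,0,0],[0,0,0,0,0,0,0]]

```text
time: 21.78
tool_pos: [0.5288, -0.2219, 0.3168]
ee_rot: [3.14, -0.002, 2.576]
wrist_force: [-0.6, 0.4, 0.7]
width: 0.0003
finger_force: 0.0
```

```bash
python3 - <<'E'
from h import *
p=eyes.snapshot("top");study(p,"top");look(p,["lever_left_end","lever_right_end"]);q=eyes.snapshot("side");study(q,"side");look(q,["lever_left_end","lever_right_end"])
E
```

```text
top {'lineL': 0.12, 'lineR': -5.87, 'edgeL': -0.51, 'profL': [71, 82, 90, 94, 95, 95, 94, 91, 87, 81, 76, 73, 72, 73, 73, 74, 74, 75, 75, 75], 'edgeR': -1.41, 'profR': [69, 81, 88, 92, 93, 93, 92, 89, 85, 81, 77, 75, 75, 76, 77, 77, 76, 76, 75, 75]}
lever_left_end 0.43 [319.7 217.8] [446.2  43.6]
lever_right_end 0.39 [392.1 202.1] [ 503.9 -212.1]
side {'lineL': -0.62, 'lineR': -0.8, 'edgeL': -0.71, 'profL': [152, 174, 177, 168, 161, 160, 162, 162, 156, 141, 131, 135, 141, 142, 140, 135, 126, 111, 99, 93], 'edgeR': -8.7, 'profR': [42, 42, 44, 45, 45, 44, 44, 44, 45, 46, 47, 49, 51, 53, 54, 56, 59, 61, 66, 71]}
lever_right_end 0.55 [374.2 253.7] [ 508.9 -208.9]
lever_right_end 0.18 [392.5 380. ] [ 333.2 -481.2]
```

>>> step_arm:
  commands:
    - [[0,0,30,0,0,0,0],[0,0,26,0,0,0,0],[0,0,13,0,0,0,0],[0,0,0,0,0,0,0],[3,0,0,0,0,0,0],[3,0,0,0,0,0,0],[3,0,0,0,0,0,0],[2,0,0,0,0,0,0],[0,0,0,0,0,0,0]]

```text
time: 23.2
tool_pos: [0.5204, -0.2169, 0.2496]
ee_rot: [3.141, 0.004, 2.576]
wrist_force: [4.2, -1.7, 1.7]
width: 0.0003
finger_force: 2.5
```

>>> step_arm:
  commands:
    - [[2,0,0,0,0,0,0],[2,0,0,0,0,0,0],[0,0,0,0,0,0,0]]

```text
time: 23.58
tool_pos: [0.5172, -0.2148, 0.2496]
ee_rot: [3.141, 0.005, 2.575]
wrist_force: [4.3, -4.0, 2.0]
width: 0.0005
finger_force: 2.9
```

>>> step_arm:
  commands:
    - [[2.4,-0.2,0,0,0,0.04,0],[2.4,-0.2,0,0,0,0.04,0],[2.4,-0.2,0,0,0,0.04,0],[0,0,0,0,0,0,0]]

```text
time: 24.08
tool_pos: [0.5109, -0.2113, 0.2497]
ee_rot: [3.141, 0.005, 2.455]
wrist_force: [4.3, -3.9, 2.8]
width: 0.0003
finger_force: 2.9
```

>>> step_arm:
  commands:
    - [[2.4,-0.3,0,0,0,0.04,0],[2.4,-0.3,0,0,0,0.04,0],[2.4,-0.3,0,0,0,0.04,0],[0,0,0,0,0,0,0]]

```text
time: 24.58
tool_pos: [0.5049, -0.2072, 0.2497]
ee_rot: [3.14, 0.005, 2.335]
wrist_force: [5.6, -3.3, 0.9]
width: 0.0007
finger_force: 2.8
```

>>> step_arm:
  commands:
    - [[2.4,-0.3,0,0,0,0.04,0],[2.4,-0.3,0,0,0,0.04,0],[0,0,0,0,0,0,0]]

```text
time: 24.95
tool_pos: [0.5013, -0.204, 0.2496]
ee_rot: [3.14, 0.005, 2.255]
wrist_force: [5.0, -3.2, 1.1]
width: 0.0006
finger_force: 2.8
```

>>> step_arm:
  commands:
    - [[2.4,-0.3,0,0,0,0.04,0],[2.4,-0.3,0,0,0,0.04,0],[0,0,0,0,0,0,0]]

```text
time: 25.32
tool_pos: [0.4979, -0.2006, 0.2496]
ee_rot: [3.139, 0.005, 2.175]
wrist_force: [4.8, -4.0, 0.2]
width: 0.0007
finger_force: 2.7
```

>>> step_arm:
  commands:
    - [[2.4,-0.6,0,0,0,0.04,0],[2.4,-0.6,0,0,0,0.04,0],[0,0,0,0,0,0,0]]

```text
time: 25.7
tool_pos: [0.4944, -0.1972, 0.2497]
ee_rot: [3.138, 0.005, 2.095]
wrist_force: [6.3, -3.2, 0.8]
width: 0.0003
finger_force: 2.6
```

>>> step_arm:
  commands:
    - [[2.4,-0.5,0,0,0,0.04,0],[2.4,-0.5,0,0,0,0.04,0],[0,0,0,0,0,0,0]]

```text
time: 26.08
tool_pos: [0.4911, -0.1937, 0.2496]
ee_rot: [3.139, 0.005, 2.015]
wrist_force: [5.5, -3.7, -0.3]
width: 0.0006
finger_force: 2.6
```

>>> step_arm:
  commands:
    - [[2.4,-0.5,0,0,0,0.04,0],[0,0,0,0,0,0,0]]

```text
time: 26.32
tool_pos: [0.4896, -0.1918, 0.2496]
ee_rot: [3.138, 0.005, 1.975]
wrist_force: [6.0, -4.4, 0.9]
width: 0.0005
finger_force: 2.6
```

>>> step_arm:
  commands:
    - [[2.4,0.3,0,0,0,0.04,0],[2.4,0.2,0,0,0,0.04,0],[0,0,0,0,0,0,0]]

```text
time: 26.7
tool_pos: [0.4879, -0.1874, 0.2496]
ee_rot: [3.14, 0.004, 1.895]
wrist_force: [4.0, -4.3, 1.4]
width: -0.0001
finger_force: 2.7
```

>>> step_arm:
  commands:
    - [[2.4,-0.3,0,0,0,0.04,0],[2.4,-0.3,0,0,0,0.04,0],[0,0,0,0,0,0,0]]

```text
time: 27.08
tool_pos: [0.4859, -0.183, 0.2496]
ee_rot: [3.139, 0.004, 1.815]
wrist_force: [5.0, -5.1, 1.1]
width: 0.0006
finger_force: 2.6
```

>>> step_arm:
  commands:
    - [[2.4,-0.3,0,0,0,0.04,0],[0,0,0,0,0,0,0]]

```text
time: 27.32
tool_pos: [0.4851, -0.1808, 0.2496]
ee_rot: [3.139, 0.004, 1.775]
wrist_force: [4.0, -5.6, -0.1]
width: 0.0002
finger_force: 2.6
```

>>> step_arm:
  commands:
    - [[2.4,0,0,0,0,0.04,0],[2.4,0,0,0,0,0.04,0],[0,0,0,0,0,0,0]]

```text
time: 27.7
tool_pos: [0.484, -0.1761, 0.2496]
ee_rot: [3.14, 0.004, 1.695]
wrist_force: [2.2, -5.1, 1.7]
width: 0.0003
finger_force: 2.6
```

>>> step_arm:
  commands:
    - [[2.4,-0.3,0,0,0,0.04,0],[2.4,-0.3,0,0,0,0.04,0],[0,0,0,0,0,0,0]]

```text
time: 28.08
tool_pos: [0.4829, -0.1715, 0.2496]
ee_rot: [3.139, 0.005, 1.615]
wrist_force: [2.7, -6.0, 1.9]
width: 0.0004
finger_force: 2.7
```

>>> step_arm:
  commands:
    - [[2.4,-0.3,0,0,0,0.04,0],[0,0,0,0,0,0,0]]

```text
time: 28.32
tool_pos: [0.4825, -0.1695, 0.2496]
ee_rot: [3.139, 0.006, 1.575]
wrist_force: [3.1, -6.5, 0.8]
width: 0.0006
finger_force: 3.2
```

Resistance is starting to rise, so I'll take smaller steps.

>>> step_arm:
  commands:
    - [[2,0,0,0,0,0.03,0],[0,0,0,0,0,0,0]]

```text
time: 28.58
tool_pos: [0.4824, -0.1678, 0.2496]
ee_rot: [3.139, 0.007, 1.545]
wrist_force: [2.5, -8.1, 1.4]
width: 0.0007
finger_force: 3.9
```

>>> step_arm:
  commands:
    - [[2,0,0,0,0,0.03,0],[0,0,0,0,0,0,0]]

```text
time: 28.82
tool_pos: [0.4823, -0.1662, 0.2496]
ee_rot: [3.14, 0.008, 1.515]
wrist_force: [1.9, -9.1, 0.4]
width: 0.0007
finger_force: 4.5
```

>>> step_arm:
  commands:
    - [[1.5,0,0,0,0,0.02,0],[0,0,0,0,0,0,0]]

```text
time: 29.08
tool_pos: [0.4823, -0.165, 0.2497]
ee_rot: [3.14, 0.009, 1.495]
wrist_force: [1.3, -10.4, 0.9]
width: 0.0004
finger_force: 5.0
```

>>> step_arm:
  commands:
    - [[-6,0,0,0,0,0,0],[-8,0,0,0,0,0,0],[0,0,-40,0,0,0,0],[0,-20,-40,0,0,0,0],[0,-50,-20,0,0,0,0],[0,-50,0,0,0,0,0],[-30,-50,0,0,0,0,0],[0,0,0,0,0,0,0],[0,0,0,0,0,0,0]]

```text
time: 30.2
tool_pos: [0.3094, -0.1935, 0.3482]
ee_rot: [-3.142, -0.001, 1.495]
wrist_force: [0.5, -0.1, -1.1]
width: 0.0007
finger_force: 0.0
```

```bash
python3 - <<'E'
from h import *
for c in("top","side"):
    for i in range(2): p=eyes.snapshot(c);study(p,c)
    a=p["color"][135:245,290:410] if c=="top" else p["color"][160:270,300:420]
    cv2.imwrite(f"pics/{c}9.png",cv2.resize(a[:,:,::-1],(400,366),interpolation=cv2.INTER_CUBIC))
cv2.imwrite("pics/both9.png",np.hstack([cv2.imread("pics/top9.png"),cv2.imread("pics/side9.png")]))
E
```

```text
top {'lineL': -0.05, 'lineR': -0.13, 'edgeL': -0.52, 'profL': [68, 80, 87, 91, 92, 92, 91, 89, 85, 79, 73, 71, 70, 71, 71, 71, 72, 73, 73, 74], 'edgeR': -1.01, 'profR': [70, 80, 87, 91, 91, 91, 89, 87, 83, 78, 74, 73, 73, 74, 75, 75, 74, 74, 73, 73]}
top {'lineL': 0.07, 'lineR': -0.14, 'edgeL': -0.29, 'profL': [68, 80, 87, 91, 92, 92, 91, 89, 85, 79, 73, 71, 70, 71, 71, 72, 72, 72, 73, 73], 'edgeR': -0.77, 'profR': [70, 80, 87, 90, 91, 90, 89, 87, 83, 79, 75, 73, 73, 74, 75, 75, 74, 74, 73, 73]}
side {'lineL': -0.79, 'lineR': -1.1, 'edgeL': -0.73, 'profL': [150, 173, 176, 167, 160, 159, 161, 161, 155, 140, 130, 134, 139, 141, 140, 135, 125, 110, 98, 92], 'edgeR': -1.24, 'profR': [157, 178, 176, 166, 159, 159, 160, 161, 154, 140, 135, 138, 140, 140, 139, 138, 129, 111, 95, 90]}
side {'lineL': -0.76, 'lineR': -1.1, 'edgeL': -0.73, 'profL': [151, 173, 176, 167, 160, 159, 161, 161, 155, 140, 130, 134, 139, 141, 139, 134, 125, 110, 98, 93], 'edgeR': -1.16, 'profR': [156, 178, 176, 166, 159, 159, 160, 160, 153, 140, 135, 139, 140, 140, 139, 138, 129, 111, 95, 90]}
```

View pics/both9.png

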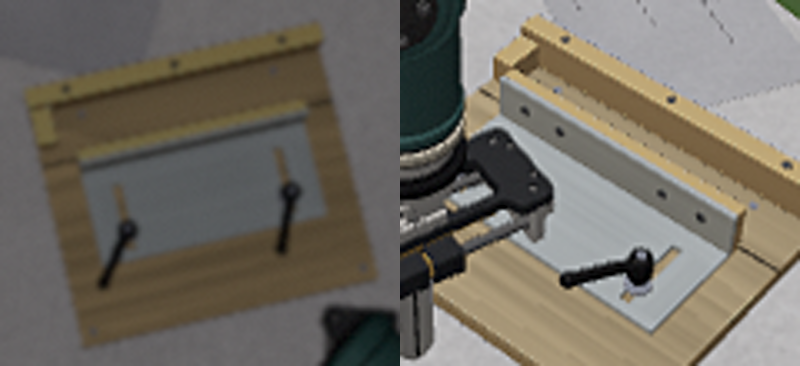

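The views show both levers turned clockwise, the fence still on the line to within about 0.8 mm, and the arm clear. I'll hand the job in.

```bash
python3 -c "
from bench import robot
print(robot.close_job())"
```

```text
the job is handed in; nothing more can be done
None
```

The job is handed in, with no verdict shown: the camera images put the foot of the fence's face within about 1 mm of the pencil line at both ends, I tightened both levers clockwise to about 10–11 N at the handle (the left one just over the 8–10 N target, below the 13 N limit), and I saw no contact with the other things on the table.

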